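# Fold down the locking tabs round a fan's filter ring

### The arm

A 6-joint arm with a two-finger parallel gripper is mounted at the origin on the work surface. World frame = base frame: x ahead of the robot, y to its left, z up, the work surface at z = 0. Lengths are in m, angles in rad, forces in N, time in s.
With the tool pointing down it reaches from about 0.3 to 0.775 m from the base axis. Payload 14.6 kg.
Tool frame: the origin (TCP) lies midway between the tips of the shut fingers; the grasp point (between the pads) lies 19 mm behind it (ctrl.tcp_to_grasp is the distance from the TCP to the grasp point, in m); x points along the fingers, y is the direction in which the jaws open and shut, and the axes are right-handed (so a half turn about x gives the same grasp; the last joint's range is limited). The gripper opens to 94 mm and grips with 3 to 60 N. Pads are 16 mm wide; open, the fingers measure 119 mm over their backs; the gripper's body (75 mm by 177 mm) begins 78 mm behind the grasp point.
Start: joints at [-1.243, 0.3, 1.521, -0, 1.321, -0.067], TCP at [0.212, -0.508, 0.205] pointing down, gripper open.
Joint ranges: [-3.03, 3.03], [-0.79, 2.21], [0.23, 2.52], [-1.04, 4.18], [0, 3.07], [-2.55, 2.55]. Speed limits (rad/s): [2.22, 2.22, 2.57, 3.14, 3.14, 3.14].

### API

Orientations are given as [roll, pitch, yaw] about the fixed x, y, z axes, in that order (R = Rz(yaw) Ry(pitch) Rx(roll)).
In Python, from station import ctrl gives the robot as it stands.
- The arm moves only by the tool jog_arm, never from a script. Its argument "rows" is one flat list of numbers, 7 for each row, row after row: the shift along the world's x, y, z in m, then the turn, a rotation vector about the world's x, y, z in degrees, then the closure, from 0 (fully open) to 1 (shut). A call has 1 to 8 rows; each row shifts and turns the commanded pose from where the row before left it; what a row does not reach is not made up. A row lasts 1/12 s, in which the tool goes at most 41.7 mm and 7.16 degrees, less where a joint would pass 70% of its speed; a pose out of reach is approached as far as the arm can. A call with a gripper value outside its range is refused whole. The fingers move at their own pace and stop on an object; "squeeze" is the grip in N (left out, the last holds). Time passes only in rows, so rows that do not move let the fingers close. It gives the time, the measured TCP pose, the force and the opening at its end, in the units of the state.
- ctrl.get_obs(): the state, without advancing time (a new reading comes with each control period).
- ctrl.camera(name): name is "scene" or "top"; returns (picture, depth): 480x640x3 uint8, red, green, blue; 480x640 float32, m along the optical axis (not along the pixel's ray), 0 where there is no reading.
- ctrl.camera_model(name): a dict with "K" (3x3 intrinsics, pixels), "extrinsics" (4x4, takes a point from camera to world coordinates). Camera axes: x right, y down, z forward; pixel columns grow to the right and rows downward; lengths in m; the calibration is good to about 2 mm. A picture is of the moment at which its call begins. camera_model takes no time and is no camera call.
- ctrl.hand_in(): hands the job in, once; it reports no verdict.
The state is a dict: "time_s": time; "qpos": joint angles; "joint_vel": joint speeds; "tau": joint torques, N m; "ee_pos": TCP position; "eef_rot": TCP orientation; "force": force on the tool from outside, world axes, zero at the start; "moment": the same for the moment, N m; "grip_width": finger opening in m.
Only numpy, scipy, OpenCV 4.12 (cv2) and the standard library are available. Lean on these libraries where they do the work, as an engineer would, in place of code of your own. Each camera call takes 0.05 s, during which the arm holds its last target.

### The job

Lock the filter ring on the case fan: start at the red dot and follow the curve of the rim with your fingertips, pushing the four upright yellow tabs down flat one after another, in order away from the dot. Use a light touch and only push: the fan must not be lifted or shoved about, and the jar on it and the other things on the bench are left alone.

Things in the scene. Friction and masses are not known exactly. Their poses are not given: they have to be found in the camera images.
- fan: Square black case fan, 200 x 200 x 30 mm, about 0.9 kg, loose and flat on the blue mat, turned any way. On it a grey filter ring, outer radius 100 mm, flat rim 25 mm wide, 30 mm above the underside. Origin: centre of underside, z up. Yellow tabs on the rim at -52.5, -17.5, 17.5 and 52.5 deg from its x axis (anticlockwise from above), red dot at -85 deg; the rest is bare.
- red_dot (a point): Flat red dot, 18 mm across, on the ring's rim 87 mm from the fan's centre and 30 mm above its underside: the end of the row to begin at. Tab 1 is the next along the rim, anticlockwise seen from above. All tabs are alike: yellow plates, hinge axis towards the fan's centre, upright or leaning up to 0.35 rad away from the dot at the start.
- tab1 (a joint): Fold angle of tab 1, next to the red dot (rad): 0 upright, 1.571 flat on the rim, pointing along it away from the dot. 20 mm wide across the rim, 24 mm tall above the hinge, 3 mm thick; flat, its top is 3.5 mm above the rim. Folds only away from the dot (anticlockwise from above), stopped at upright the other way; friction 0.006 N m (0.3 N at the tip, over 1 N close to the hinge); stays where it is left.
- tab2 (a joint): Fold angle of tab 2, number 2 counted from the red dot; same shape, friction and values as tab 1.
- tab3 (a joint): Fold angle of tab 3, number 3 counted from the red dot; same shape, friction and values as tab 1.
- tab4 (a joint): Fold angle of tab 4, number 4 counted from the red dot; same shape, friction and values as tab 1.
- tab1_root (a point): Hinge of tab 1, on the top of the ring 87 mm from the fan's centre, 32 mm above the fan's underside (2 mm above the ring's flat rim). The tabs stand 35 deg (53 mm along the rim) apart.
- tab2_root (a point): Hinge of tab 2, on the top of the ring 87 mm from the fan's centre, 32 mm above the fan's underside (2 mm above the ring's flat rim).
- tab3_root (a point): Hinge of tab 3, on the top of the ring 87 mm from the fan's centre, 32 mm above the fan's underside (2 mm above the ring's flat rim).
- tab4_root (a point): Hinge of tab 4, on the top of the ring 87 mm from the fan's centre, 32 mm above the fan's underside (2 mm above the ring's flat rim).
- jar: Small glass jar of thumbscrews with white cap, 36 mm across, 36 mm tall, standing loose on the hub in the middle of the fan. Origin: centre of its underside. To be left alone.
- driver: Screwdriver with green handle, 190 mm long, lying loose at the robot's right of the fan. Origin: under its middle. To be left alone.
- can: Grey spray can, 60 mm across, 170 mm tall, standing to the right of the fan. Origin: centre of its underside. To be left alone.
- tray: Blue four-compartment screw tray, 130 x 100 x 28 mm, to the left of the fan. Origin: centre of its underside. To be left alone.

How it is judged:
By the outcome, as a careful person would: the job done as asked, in the order asked, and still so for the second after the job is handed in, with the robot touching nothing.
It also fails if it takes over 45 s, if anything falls off the work surface, if the arm or the gripper's body presses on something with over 40 N, if the wrist force passes 120 N, or if a joint passes its speed limit or range.

## Working session

There is one attempt and no reset: what is moved stays moved. The work goes in short steps, Python scripts to look and compute and a tool call to move; the robot and the scene stay as the last step left them, time stands still between calls to the robot, and variables do not carry over. Pictures are saved under pics/ and viewed, and the job is handed in when it is done.

Besides the shell and the picture viewer there is one more tool, called as a command line: name --argument value ..., lists and objects as JSON in quotes. jog_arm: Moves the arm, as the interface text tells. Its arguments: {"type":"object","properties":{"rows":{"type":"array"},"squeeze":{"type":"number"}},"required":["rows"]}

```bash
ls; mkdir -p pics; python3 - <<'E'
from station import ctrl
import cv2,numpy as np
o=ctrl.get_obs(); print({k:np.round(v,3) for k,v in o.items()})
for n in("scene","top"):
    p,d=ctrl.camera(n); cv2.imwrite(f"pics/{n}0.png",p[:,:,::-1]); np.save(f"{n}0_d.npy",d)
    m=ctrl.camera_model(n); print(n,np.round(m["K"],1).tolist(),np.round(m["extrinsics"],3).tolist())
E
```

```text
pics
{'time_s': np.float64(0.0), 'qpos': array([-1.243,  0.3  ,  1.522,  0.   ,  1.321, -0.067]), 'joint_vel': array([ 0.001, -0.001, -0.001,  0.001,  0.   , -0.001]), 'tau': array([-1.0000e-03, -5.3181e+01, -3.5273e+01,  7.1000e-02,  2.4000e-02,
       -0.0000e+00]), 'ee_pos': array([ 0.211, -0.507,  0.205]), 'eef_rot': array([-1.652,  1.57 ,  1.884]), 'force': array([ 0.107, -0.161,  0.369]), 'moment': array([-0.055, -0.007,  0.001]), 'grip_width': np.float64(0.095)}
scene [[466.7, 0.0, 318.0], [0.0, 466.7, 237.4], [0.0, 0.0, 1.0]] [[0.527, 0.606, -0.595, 1.164], [0.85, -0.38, 0.365, -0.34], [-0.005, -0.698, -0.716, 0.757], [0.0, 0.0, 0.0, 1.0]]
top [[482.3, 0.0, 321.2], [0.0, 482.3, 244.6], [0.0, 0.0, 1.0]] [[0.013, -0.991, 0.136, 0.423], [-1.0, -0.016, -0.017, 0.019], [0.019, -0.136, -0.991, 1.057], [0.0, 0.0, 0.0, 1.0]]
```

View pics/scene0.png

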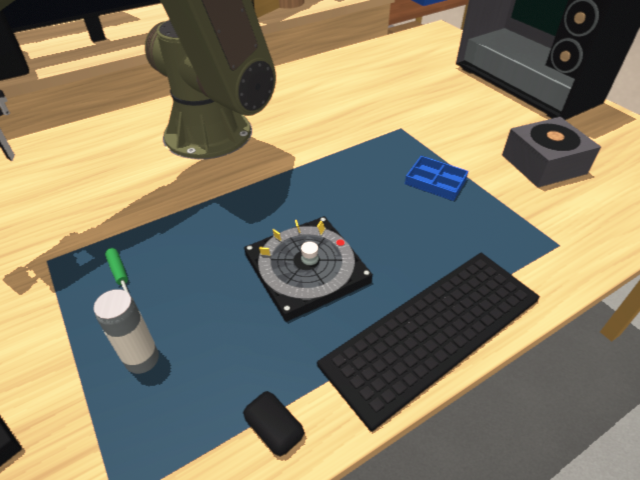

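View pics/top0.png

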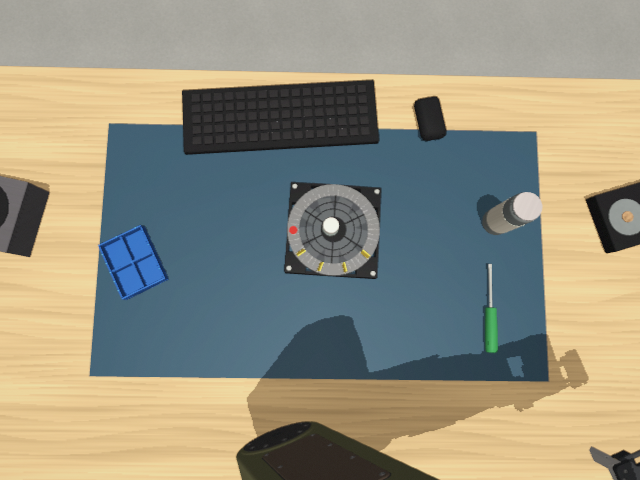

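The top view shows the fan centred near (333,230), the red dot at (293,230), and the tabs from (300,253) to (365,253) on the side towards the robot. The jar is at (331,226).

```bash
cat > h.py <<'E'
import cv2,numpy as np
from station import ctrl
def ray(n,uv,z):
    m=ctrl.camera_model(n);K=np.array(m["K"]);E=np.array(m["extrinsics"])
    uv=np.atleast_2d(np.asarray(uv,float))
    d=np.c_[(uv[:,0]-K[0,2])/K[0,0],(uv[:,1]-K[1,2])/K[1,1],np.ones(len(uv))]@E[:3,:3].T
    o=E[:3,3]; return o+d*((z-o[2])/d[:,2])[:,None]
def pts(n,dep):
    m=ctrl.camera_model(n);K=np.array(m["K"]);E=np.array(m["extrinsics"])
    v,u=np.mgrid[:480,:640]; c=np.stack([(u-K[0,2])/K[0,0]*dep,(v-K[1,2])/K[1,1]*dep,dep],-1)
    return c@E[:3,:3].T+E[:3,3]
def fit(P):
    A=np.c_[2*P[:,:2],np.ones(len(P))];s=np.linalg.lstsq(A,(P[:,:2]**2).sum(1),rcond=None)[0]
    return s[:2],np.sqrt(s[2]+s[0]**2+s[1]**2)
E
python3 - <<'E'
from h import *
for n in("top","scene"):
    im=cv2.imread(f"pics/{n}0.png");dep=np.load(f"{n}0_d.npy");W=pts(n,dep)
    hsv=cv2.cvtColor(im,cv2.COLOR_BGR2HSV)
    red=cv2.inRange(hsv,(0,150,120),(6,255,255))|cv2.inRange(hsv,(174,150,120),(180,255,255))
    yel=cv2.inRange(hsv,(20,130,120),(34,255,255))
    box=(slice(175,285),slice(280,390)) if n=="top" else (slice(205,330),slice(235,380))
    roi=np.zeros(red.shape,np.uint8);roi[box]=255
    for nm,mk in(("red",red&roi),("yel",yel&roi)):
        N,l,st,ce=cv2.connectedComponentsWithStats(mk)
        for i in range(1,N):
            if st[i,4]<4: continue
            q=W[l==i]
            print(n,nm,st[i].tolist(),ce[i].round(1),"ray30",ray(n,ce[i],.030)[0].round(4),"depth med",np.median(q,0).round(4),"zrange",q[:,2].min().round(3),q[:,2].max().round(3))
    # grey rim
    g=((hsv[...,1]<50)&(hsv[...,2]>75)&(roi>0)).astype(np.uint8)*255
    cv2.imwrite(f"pics/{n}_g.png",cv2.resize(cv2.hconcat([cv2.cvtColor(g[box],cv2.COLOR_GRAY2BGR),im[box]]),None,fx=2.6,fy=2.6,interpolation=cv2.INTER_CUBIC))
    zz=W[...,2][box];print(n,"z hist",np.histogram(zz,bins=np.arange(-.01,.08,.005)))
E
```

```text
top red [290, 226, 7, 8, 44] [293.  229.5] ray30 [0.596  0.0628 0.03  ] depth med [0.5957 0.0629 0.0302] zrange 0.027 0.036
top yel [297, 249, 8, 7, 28] [300.5 251.9] ray30 [0.5477 0.0457 0.03  ] depth med [0.5453 0.0453 0.0487] zrange 0.036 0.058
top yel [361, 250, 9, 8, 36] [365.  253.7] ray30 [ 0.546  -0.0929  0.03  ] depth med [ 0.544  -0.0915  0.0467] zrange 0.033 0.057
top yel [318, 262, 5, 9, 24] [320. 266.] ray30 [0.518  0.0036 0.03  ] depth med [0.5165 0.0038 0.0496] zrange 0.032 0.058
top yel [343, 262, 4, 10, 23] [344.1 266.8] ray30 [ 0.517  -0.0481  0.03  ] depth med [ 0.5157 -0.0468  0.048 ] zrange 0.031 0.058
top z hist (array([   3, 1241, 2369,   96,   35,   31,  128, 4750, 3005,   61,   25,
         25,   36,   47,   64,  130,    3]), array([-0.01 , -0.005,  0.   ,  0.005,  0.01 ,  0.015,  0.02 ,  0.025,
        0.03 ,  0.035,  0.04 ,  0.045,  0.05 ,  0.055,  0.06 ,  0.065,
        0.07 ,  0.075]))
scene red [337, 240, 7, 6, 33] [340.1 242.2] ray30 [0.5966 0.0638 0.03  ] depth med [0.5963 0.064  0.0305] zrange 0.028 0.033
scene yel [295, 220, 4, 10, 18] [296.7 224.2] ray30 [0.4989 0.0124 0.03  ] depth med [0.5158 0.0021 0.0505] zrange -0.001 0.057
scene yel [317, 221, 8, 13, 62] [320.5 226.7] ray30 [0.5338 0.0534 0.03  ] depth med [0.5472 0.0458 0.0441] zrange 0.027 0.757
scene yel [273, 230, 8, 10, 43] [276.6 234.2] ray30 [ 0.5027 -0.0407  0.03  ] depth med [ 0.5171 -0.0482  0.0473] zrange -0.0 0.058
scene yel [259, 247, 11, 8, 67] [264.  250.7] ray30 [ 0.5318 -0.0866  0.03  ] depth med [ 0.546  -0.0917  0.0466] zrange 0.028 0.059
scene z hist (array([   1, 4024, 6146,  187,  181,  275,  253, 4892, 1602,   84,   65,
         61,   64,   53,   76,   97,    0]), array([-0.01 , -0.005,  0.   ,  0.005,  0.01 ,  0.015,  0.02 ,  0.025,
        0.03 ,  0.035,  0.04 ,  0.045,  0.05 ,  0.055,  0.06 ,  0.065,
        0.07 ,  0.075]))
```

```bash
python3 - <<'E'
from h import *
D={"top":[.5957,.0629],"scene":[.5963,.064]}
T={"top":[[.5453,.0453],[.5165,.0038],[.5157,-.0468],[.544,-.0915]],"scene":[[.5472,.0458],[.5158,.0021],[.5171,-.0482],[.546,-.0917]]}
for n in("top","scene"):
    dep=np.load(f"{n}0_d.npy");W=pts(n,dep)
    m=(np.abs(W[...,2]-.030)<.008)&(np.hypot(W[...,0]-.6,W[...,1]+.022)<.16)
    mk=cv2.morphologyEx(m.astype(np.uint8),cv2.MORPH_OPEN,np.ones((3,3)))
    P=W[mk>0][:,:2]
    r=cv2.minAreaRect((P*1000).astype(np.float32));print(n,"rect",r)
    im=cv2.imread(f"pics/{n}0.png");hsv=cv2.cvtColor(im,cv2.COLOR_BGR2HSV)
    g=(hsv[...,1]<60)&(hsv[...,2]>70)&m
    Q=W[g]; c=np.array(r[0])/1000
    for it in range(3):
        a=np.arctan2(Q[:,1]-c[1],Q[:,0]-c[0]);rr=np.hypot(*(Q[:,:2]-c).T)
        O=[]
        for k in range(72):
            s=(np.abs(np.angle(np.exp(1j*(a-k*np.pi/36))))<.044)&(rr<.106)
            if s.sum()>4:
                i=np.argmax(np.where(s,rr,0));O.append(Q[i])
        c,R=fit(np.array(O))
    print("circle",c.round(4),R.round(4))
    d=np.array(D[n])-c;print("dot r",np.hypot(*d).round(4),"xaxis from dot",(np.degrees(np.arctan2(d[1],d[0]))+85).round(1))
    for i,t in enumerate(T[n]):
        d=np.array(t)-c;print("tab",i+1,np.hypot(*d).round(4),"x from tab",(np.degrees(np.arctan2(d[1],d[0]))-(-52.5+35*i)).round(1))
E
```

```text
top rect ((599.35791015625, -24.23896026611328), (200.39151000976562, 200.61155700683594), 87.1467514038086)
circle [ 0.5991 -0.0239] 0.1003
dot r 0.0869 xaxis from dot 177.3
tab 1 0.0877 x from tab 180.4
tab 2 0.0871 x from tab 179.0
tab 3 0.0865 x from tab -182.1
tab 4 0.0872 x from tab -181.7
scene rect ((598.9913330078125, -24.41180419921875), (201.3374481201172, 204.99423217773438), 87.15837860107422)
circle [ 0.6001 -0.0228] 0.0999
dot r 0.0869 xaxis from dot 177.5
tab 1 0.0866 x from tab 180.1
tab 2 0.0879 x from tab 181.0
tab 3 0.0868 x from tab -180.5
tab 4 0.0876 x from tab -180.6
```

```bash
cat >> h.py <<'E'
from scipy.spatial.transform import Rotation as Ro
C=np.array([.5993,-.0237]);X0=177.2
def tgt(k,s):  # tip centre so that LEADING EDGE (8mm ahead) is s past hinge k (1..4) along straight tangent
    f=np.radians(X0-52.5+35*(k-1));return C+.087*np.array([np.cos(f),np.sin(f)])+(s-.008)*np.array([-np.sin(f),np.cos(f)])
def now():
    o=ctrl.get_obs();R=Ro.from_euler("xyz",o["eef_rot"]).as_matrix()
    print("t",o["time_s"].round(2),"tcp",o["ee_pos"].round(4),"x",R[:,0].round(3),"yaw_y",np.degrees(np.arctan2(R[1,1],R[0,1])).round(2),"q",o["qpos"].round(3),"F",o["force"].round(2),"w",o["grip_width"].round(4));return o
E
python3 - <<'E'
from h import *
now()
f=np.radians(X0-85);print("dot",C+.087*np.array([np.cos(f),np.sin(f)]),"yaw",X0-85)
for k in range(1,5):
    f=np.radians(X0-52.5+35*(k-1))
    print(k,"yaw",X0-52.5+35*(k-1),"tan",np.round([-np.sin(f),np.cos(f)],3),*["%g:%s"%(s,tgt(k,s/1000).round(4)) for s in(-8,0,6,12,16,18,20)])
E
```

```text
Traceback (most recent call last):
  File "h.py", line 21, in now
    print("t",o["time_s"].round(2),"tcp",o["ee_pos"].round(4),"x",R[:,0].round(3),"yaw_y",np.degrees(np.arctan2(R[1,1],R[0,1])).round(2),"q",o["qpos"].round(3),"F",o["force"].round(2),"w",o["grip_width"].round(4));return o
              ^^^^^^^^^^^^^^^^^
AttributeError: 'float' object has no attribute 'round'
```

```bash
sed -i 's/o\["time_s"\].round(2)/round(o["time_s"],3)/;s/o\["grip_width"\].round(4)/round(float(o["grip_width"]),4)/' h.py
python3 - <<'E'
from h import *
now()
f=np.radians(X0-85);print("dot",C+.087*np.array([np.cos(f),np.sin(f)]),"yaw",X0-85)
for k in range(1,5):
    f=np.radians(X0-52.5+35*(k-1))
    print(k,"yaw",X0-52.5+35*(k-1),"tan",np.round([-np.sin(f),np.cos(f)],3),*["%g:%s"%(s,tgt(k,s/1000).round(4)) for s in(-8,0,6,12,16,18,20)])
E
```

```text
t 0.1 tcp [ 0.2115 -0.5075  0.2049] x [-0.     0.001 -1.   ] yaw_y -67.38 q [-1.243  0.3    1.522  0.     1.321 -0.067] F [ 0.81 -0.31  0.53] w 0.0938
dot [0.59596026 0.06323587] yaw 92.19999999999999
1 yaw 124.69999999999999 tan [-0.822 -0.569] -8:[0.5629 0.0569] 0:[0.5563 0.0524] 6:[0.5514 0.049 ] 12:[0.5465 0.0455] 16:[0.5432 0.0433] 18:[0.5416 0.0421] 20:[0.5399 0.041 ]
2 yaw 159.7 tan [-0.347 -0.938] -8:[0.5233 0.0215] 0:[0.5205 0.014 ] 6:[0.5184 0.0084] 12:[0.5163 0.0027] 16:[ 0.5149 -0.001 ] 18:[ 0.5142 -0.0029] 20:[ 0.5135 -0.0048]
3 yaw 194.7 tan [ 0.254 -0.967] -8:[ 0.5111 -0.0303] 0:[ 0.5131 -0.038 ] 6:[ 0.5146 -0.0438] 12:[ 0.5162 -0.0496] 16:[ 0.5172 -0.0535] 18:[ 0.5177 -0.0554] 20:[ 0.5182 -0.0574]
4 yaw 229.7 tan [ 0.763 -0.647] -8:[ 0.5308 -0.0797] 0:[ 0.5369 -0.0849] 6:[ 0.5415 -0.0888] 12:[ 0.5461 -0.0926] 16:[ 0.5491 -0.0952] 18:[ 0.5507 -0.0965] 20:[ 0.5522 -0.0978]
```

jog_arm --rows '[0.01,0.015,0,0,0,-2.5,1,0.019,0.0285,0,0,0,-2.5,1,0.019,0.0285,0,0,0,-2.5,1,0.019,0.0285,0,0,0,-2.5,1,0.019,0.0285,0,0,0,-2.5,1,0.019,0.0285,0,0,0,-2.5,1,0.019,0.0285,0,0,0,-2.5,1,0.019,0.0285,0,0,0,-2.5,1]' --squeeze 10

```text
time_s: 0.77
ee_pos: [0.355, -0.2916, 0.2053]
eef_rot: [-0.912, 1.571, 2.273]
force: [0.9, 0.3, 0.0]
grip_width: 0.0439
```

jog_arm --rows '[0.019,0.0285,0,0,0,0,1,0.019,0.0285,0,0,0,0,1,0.019,0.0285,0,0,0,0,1,0.019,0.0285,0,0,0,0,1,0.019,0.0285,0,0,0,0,1,0.019,0.0285,0,0,0,0,1,0.019,0.0285,0,0,0,0,1,0.019,0.0285,0,0,0,0,1]'

```text
time_s: 1.43
ee_pos: [0.5071, -0.0635, 0.2053]
eef_rot: [-0.243, 1.57, 2.944]
force: [-0.2, -0.1, 0.2]
grip_width: 0.0005
```

jog_arm --rows '[0.019,0.0285,-0.01,0,0,0,1,0.019,0.0285,-0.02,0,0,0,1,0.019,0.0285,-0.02,0,0,0,1,0.019,0.0285,-0.02,0,0,0,1,0.0135,0.0135,-0.02,0,0,0,1,0,0,-0.015,0,0,0,1,0,0,0,0,0,0,1]'

```text
time_s: 2.02
ee_pos: [0.5946, 0.0632, 0.0965]
eef_rot: [0.003, 1.565, -3.092]
force: [0.0, 0.9, -0.0]
grip_width: 0.0003
```

```bash
python3 - <<'E'
from h import *
now()
for n in("top","scene"):
    p,d=ctrl.camera(n); cv2.imwrite(f"pics/{n}1.png",p[:,:,::-1])
E
```

```text
t 2.017 tcp [0.5946 0.0632 0.0965] x [-0.006 -0.    -1.   ] yaw_y -87.29 q [ 0.045  0.514  1.486 -0.     1.148  1.568] F [ 0.05  0.92 -0.04] w 0.0003
```

View pics/scene1.png

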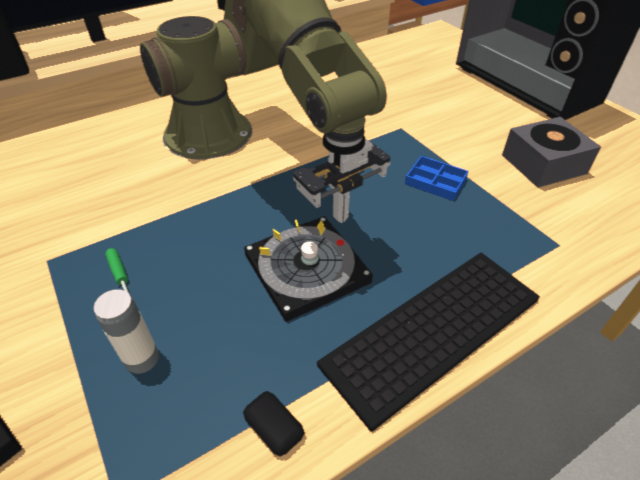

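View pics/top1.png

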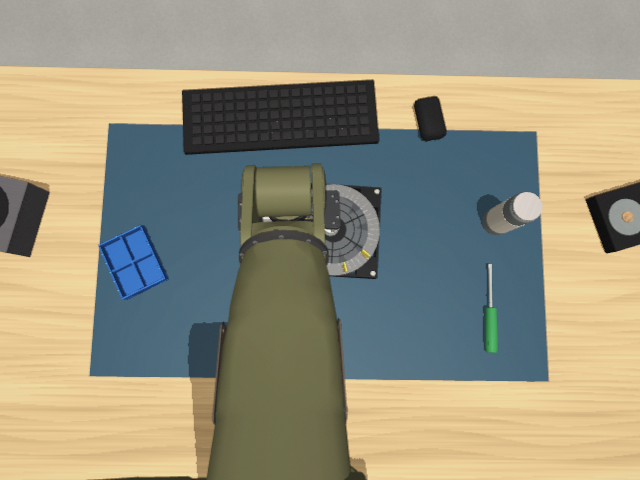

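jog_arm --rows '[0,0,-0.02,0,0,0,1,0,0,-0.02,0,0,0,1,0,0,-0.01,0,0,0,1,0,0,-0.004,0,0,0,1,0,0,0,0,0,0,1,0,0,0,0,0,0,1]'

```text
time_s: 2.62
ee_pos: [0.5966, 0.0621, 0.0477]
eef_rot: [-3.128, 1.569, 0.059]
force: [-0.0, -0.4, 0.4]
grip_width: 0.0004
```

```bash
python3 - <<'E'
from h import *
now()
p,d=ctrl.camera("scene"); cv2.imwrite("pics/scene2.png",cv2.resize(p[150:320,220:420,::-1],None,fx=3.5,fy=3.5,interpolation=cv2.INTER_CUBIC))
E
```

```text
t 2.617 tcp [0.5966 0.0621 0.0477] x [ 0.002  0.    -1.   ] yaw_y -87.4 q [0.043 0.575 1.518 0.    1.047 1.568] F [-0.03 -0.45  0.44] w 0.0004
```

View pics/scene2.png

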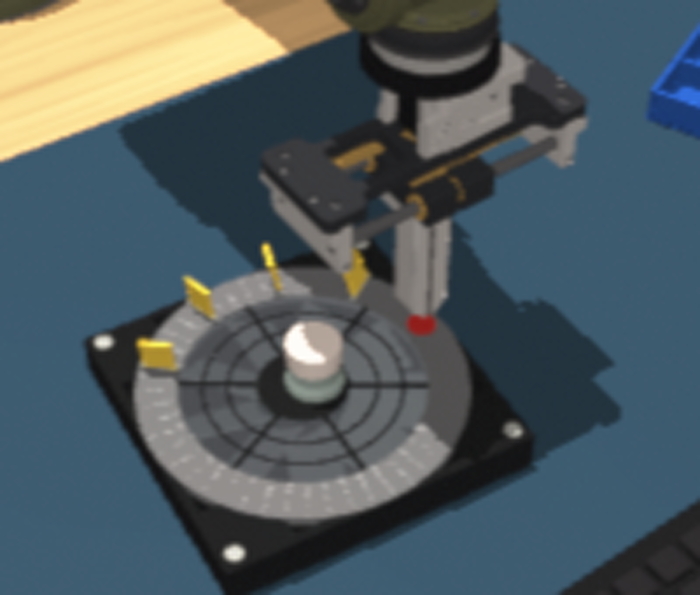

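The fingertips are over the red dot (crop pixel (420,310)), and all four tabs are still upright. Next I follow the rim to tab 1.

jog_arm --rows '[-0.007,-0.0005,0,0,0,6.5,1,-0.008,-0.0008,0.002,0,0,6.5,1,-0.009,-0.002,0.002,0,0,6.5,1,-0.009,-0.0025,0,0,0,6.5,1,0,0,0,0,0,6.5,1,0,0,0,0,0,0,1,0,0,0,0,0,0,1]'

```text
time_s: 3.25
ee_pos: [0.5636, 0.0565, 0.0514]
eef_rot: [2.571, 1.569, 0.039]
force: [0.5, -0.1, 0.1]
grip_width: 0.0007
```

```bash
python3 - <<'E'
from h import *
now()
p,d=ctrl.camera("scene"); cv2.imwrite("pics/scene3.png",cv2.resize(p[150:320,220:420,::-1],None,fx=3.5,fy=3.5,interpolation=cv2.INTER_CUBIC))
now()
E
```

```text
t 3.25 tcp [0.5636 0.0565 0.0514] x [ 0.002  0.    -1.   ] yaw_y -55.09 q [0.035 0.506 1.618 0.    1.015 0.997] F [ 0.53 -0.06  0.11] w 0.0007
t 3.3 tcp [0.5636 0.0565 0.0512] x [ 0.001  0.    -1.   ] yaw_y -55.12 q [0.035 0.507 1.618 0.    1.015 0.997] F [-0.41  0.09  0.11] w 0.0007
```

View pics/scene3.png

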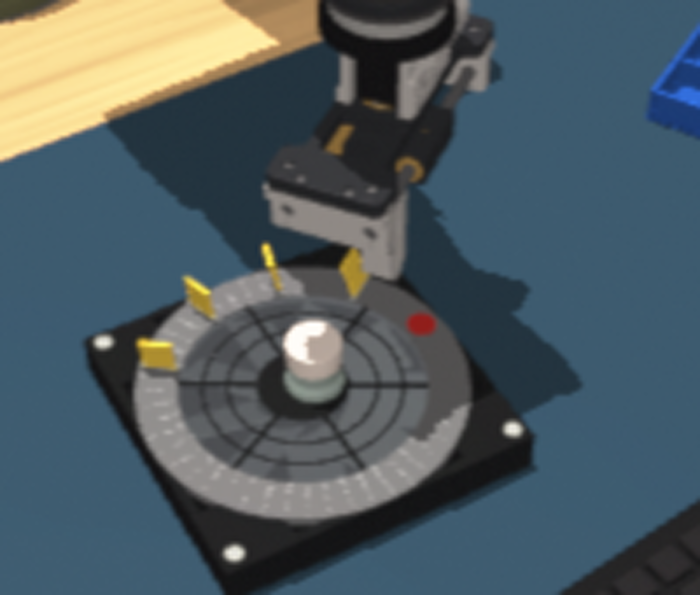

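jog_arm --rows '[-0.0029,-0.002,-0.001,0,0,0,1,-0.0029,-0.002,0,0,0,0,1,-0.0049,-0.0034,-0.001,0,0,0,1,-0.0045,-0.0031,-0.003,0,0,0,1,-0.0029,-0.002,-0.004,0,0,0,1,-0.0016,-0.0011,-0.004,0,0,0,1,0,0,0,0,0,0,1,0,0,0,0,0,0,1]'

```text
time_s: 3.97
ee_pos: [0.5432, 0.0429, 0.0371]
eef_rot: [-0.596, 1.57, -3.125]
force: [0.6, -0.1, 0.0]
grip_width: 0.0003
```

```bash
python3 - <<'E'
from h import *
now()
p,d=ctrl.camera("scene"); cv2.imwrite("pics/scene4.png",cv2.resize(p[150:320,220:420,::-1],None,fx=3.5,fy=3.5,interpolation=cv2.INTER_CUBIC))
now()
E
```

```text
t 3.967 tcp [0.5432 0.0429 0.0371] x [-0.001 -0.    -1.   ] yaw_y -54.9 q [ 0.012  0.488  1.687 -0.     0.967  0.97 ] F [ 0.61 -0.11  0.02] w 0.0003
t 4.017 tcp [0.5434 0.0429 0.0374] x [-0.  0. -1.] yaw_y -54.89 q [0.012 0.488 1.687 0.    0.967 0.97 ] F [0.23 0.03 0.44] w 0.0002
```

View pics/scene4.png

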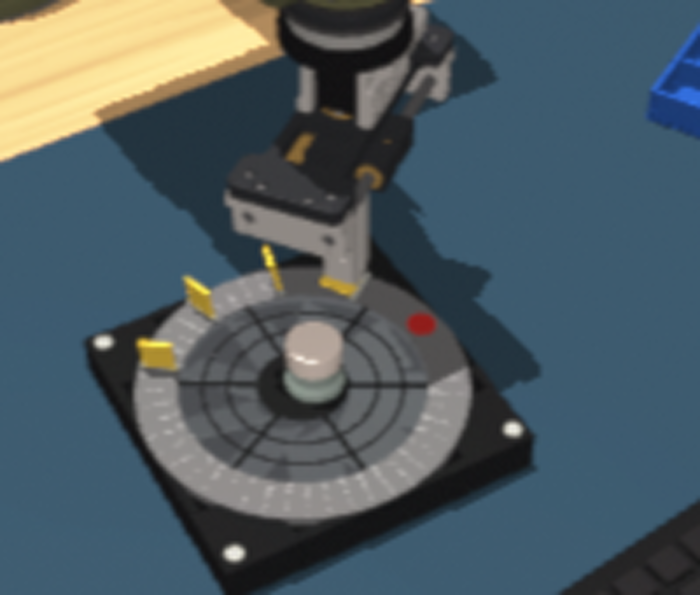

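jog_arm --rows '[-0.0016,-0.0011,-0.001,0,0,0,1,0,0,-0.001,0,0,0,1,0,0,-0.001,0,0,0,1,0,0,0,0,0,0,1,0,0,0,0,0,0,1]'

```text
time_s: 4.43
ee_pos: [0.5417, 0.0418, 0.0344]
eef_rot: [-0.703, 1.571, 3.052]
force: [0.1, 0.6, 0.8]
grip_width: 0.001
```

jog_arm --rows '[0,0,-0.001,0,0,0,1,0,0,0,0,0,0,1]'

```text
time_s: 4.6
ee_pos: [0.5419, 0.0419, 0.0338]
eef_rot: [2.568, 1.571, 0.04]
force: [-0.7, 0.1, 3.1]
grip_width: 0.0005
```

jog_arm --rows '[0,0,-0.0005,0,0,0,1,0,0,0,0,0,0,1]'

```text
time_s: 4.77
ee_pos: [0.5419, 0.0419, 0.0337]
eef_rot: [2.486, 1.57, -0.043]
force: [-5.0, -0.1, 10.0]
grip_width: 0.0003
```

jog_arm --rows '[0,0,0.009,0,0,0,1,0,0,0.009,0,0,0,1,-0.005,-0.004,0,0,0,7,1,-0.005,-0.005,0,0,0,7,1,-0.005,-0.0055,0,0,0,7,1,-0.0034,-0.0058,0,0,0,7,1,0,0,0,0,0,7,1,0,0,0,0,0,0,1]'

```text
time_s: 5.43
ee_pos: [0.5235, 0.0213, 0.0517]
eef_rot: [1.893, 1.57, -0.019]
force: [-0.4, 0.4, -0.9]
grip_width: 0.0006
```

```bash
python3 - <<'E'
from h import *
now()
p,d=ctrl.camera("scene"); cv2.imwrite("pics/scene5.png",cv2.resize(p[150:320,220:420,::-1],None,fx=3.5,fy=3.5,interpolation=cv2.INTER_CUBIC))
o=now();print((tgt(2,-.008)-o["ee_pos"][:2]).round(4))
W=pts("scene",d);hsv=cv2.cvtColor(p,cv2.COLOR_RGB2HSV);m=cv2.inRange(hsv,(20,130,100),(34,255,255));m[:205]=0;m[320:]=0;m[:,:235]=0;m[:,380:]=0
N,l,st,ce=cv2.connectedComponentsWithStats(m)
for i in range(1,N):
    if st[i,4]>4: print(st[i],np.median(W[l==i],0).round(4),np.percentile(W[l==i][:,2],[10,90]).round(4))
E
```

```text
t 5.433 tcp [0.5235 0.0213 0.0517] x [ 0.001 -0.    -1.   ] yaw_y -19.56 q [-0.029  0.426  1.742  0.     0.974  0.312] F [-0.39  0.44 -0.87] w 0.0006
t 5.483 tcp [0.5236 0.0215 0.0516] x [ 0.001  0.    -1.   ] yaw_y -20.01 q [-0.029  0.426  1.741  0.     0.973  0.32 ] F [ 0.27 -0.22  0.34] w 0.0005
[-0.0003  0.    ]
[295 220   5  13  26] [0.5186 0.0028 0.0447] [0.0158 0.0552]
[311 226  13   9  74] [0.5403 0.0392 0.033 ] [0.0307 0.0344]
[273 230   8  10  43] [ 0.5184 -0.0483  0.0468] [0.0343 0.0549]
[259 246  11   9  70] [ 0.5449 -0.0917  0.0455] [0.0339 0.0546]
```

View pics/scene5.png

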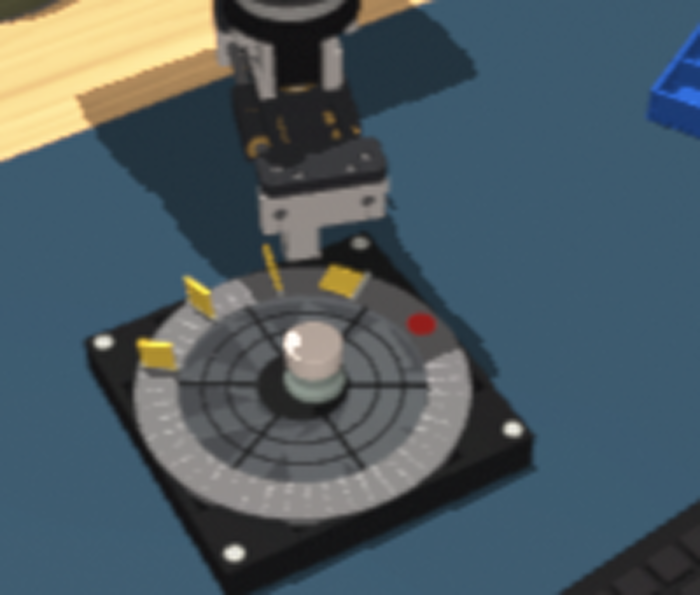

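Tab 1 lies flat (crop (342,281), top at z≈0.033). Tabs 2–4 are untouched and the fan has not moved. On to tab 2.

jog_arm --rows '[-0.0012,-0.0033,-0.001,0,0,0,1,-0.0012,-0.0033,0,0,0,0,1,-0.0021,-0.0056,-0.001,0,0,0,1,-0.0019,-0.0052,-0.003,0,0,0,1,-0.0012,-0.0033,-0.004,0,0,0,1,-0.0007,-0.0019,-0.004,0,0,0,1,-0.0007,-0.0019,0,0,0,0,1,0,0,0,0,0,0,1]'

```text
time_s: 6.15
ee_pos: [0.514, -0.0033, 0.0376]
eef_rot: [-1.222, 1.57, -3.14]
force: [0.0, -0.4, -0.4]
grip_width: 0.0004
```

jog_arm --rows '[0,0,-0.001,0,0,0,1,0,0,-0.001,0,0,0,1,0,0,-0.001,0,0,0,1,0,0,0,0,0,0,1,0,0,0,0,0,0,1]'

```text
time_s: 6.57
ee_pos: [0.5143, -0.0029, 0.0349]
eef_rot: [-1.828, 1.571, 2.538]
force: [0.5, -0.2, -0.0]
grip_width: 0.0005
```

jog_arm --rows '[0,0,-0.001,0,0,0,1,0,0,0,0,0,0,1]'

```text
time_s: 6.73
ee_pos: [0.5143, -0.0029, 0.0338]
eef_rot: [-1.51, 1.571, 2.855]
force: [-0.6, -0.7, -0.1]
grip_width: 0.0005
```

jog_arm --rows '[0,0,-0.0004,0,0,0,1,0,0,0,0,0,0,1]'

```text
time_s: 6.9
ee_pos: [0.5144, -0.0029, 0.0338]
eef_rot: [2.946, 1.571, 1.028]
force: [-1.7, 0.2, 3.8]
grip_width: 0.0006
```

jog_arm --rows '[0,0,0.009,0,0,0,1,0,0,0.009,0,0,0,1,-0.002,-0.006,0,0,0,7,1,-0.001,-0.007,0,0,0,7,1,-0.0005,-0.007,0,0,0,7,1,0.0004,-0.0074,0,0,0,7,1,0,0,0,0,0,7,1,0,0,0,0,0,0,1]'

```text
time_s: 7.57
ee_pos: [0.5115, -0.0307, 0.0525]
eef_rot: [1.157, 1.57, -0.145]
force: [-0.7, -0.9, 0.8]
grip_width: 0.0004
```

```bash
cat > look.py <<'E'
import sys
from h import *
k,tag=int(sys.argv[1]),sys.argv[2]
now()
p,d=ctrl.camera("scene"); cv2.imwrite(f"pics/scene{tag}.png",cv2.resize(p[150:320,220:420,::-1],None,fx=3.5,fy=3.5,interpolation=cv2.INTER_CUBIC))
o=now();print("to go",(tgt(k,-.008)-o["ee_pos"][:2]).round(4))
W=pts("scene",d);hsv=cv2.cvtColor(p,cv2.COLOR_RGB2HSV);m=cv2.inRange(hsv,(20,130,100),(34,255,255));m[:205]=0;m[320:]=0;m[:,:235]=0;m[:,380:]=0
N,l,st,ce=cv2.connectedComponentsWithStats(m)
for i in range(1,N):
    if st[i,4]>4: print(st[i],np.median(W[l==i],0).round(4),np.percentile(W[l==i][:,2],[10,90]).round(4))
E
python3 look.py 3 6
```

```text
t 7.567 tcp [ 0.5115 -0.0307  0.0525] x [ 0.001 -0.    -1.   ] yaw_y 15.43 q [-0.131  0.403  1.774 -0.     0.964 -0.401] F [-0.66 -0.88  0.77] w 0.0004
t 7.617 tcp [ 0.5115 -0.0305  0.0523] x [ 0.001 -0.    -1.   ] yaw_y 14.99 q [-0.131  0.403  1.774  0.     0.964 -0.393] F [ 0.37 -0.45 -0.55] w 0.0008
to go [-0.0004  0.0002]
[288 227  11   8  74] [ 0.5148 -0.0058  0.0327] [0.0313 0.0347]
[311 226  12   9  73] [0.5398 0.0389 0.0331] [0.0311 0.0345]
[273 230   8  10  48] [ 0.5169 -0.0481  0.0463] [0.0307 0.0554]
[259 246  11   9  71] [ 0.5455 -0.0921  0.0459] [0.0342 0.0549]
```

View pics/scene6.png

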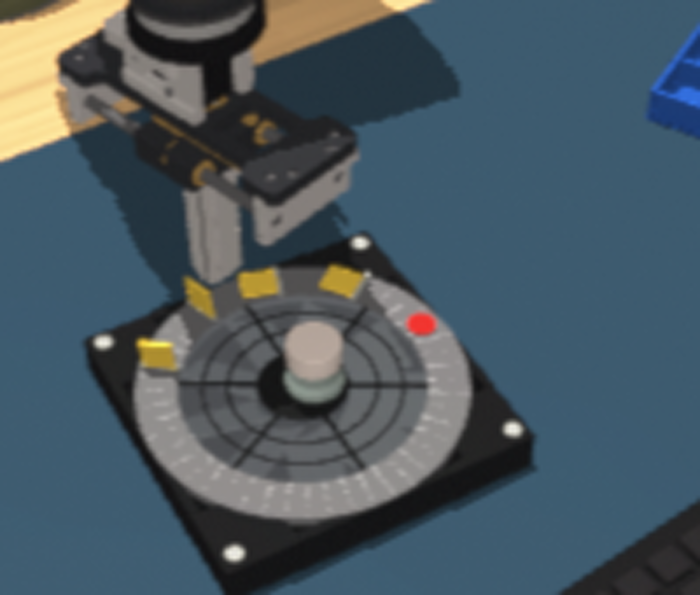

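Tab 2 is flat too, at crop (258,284). Now tab 3.

jog_arm --rows '[0.0009,-0.0034,-0.0015,0,0,0,1,0.0009,-0.0034,0,0,0,0,1,0.0015,-0.0058,-0.001,0,0,0,1,0.0014,-0.0053,-0.003,0,0,0,1,0.0009,-0.0034,-0.004,0,0,0,1,0.0005,-0.0019,-0.004,0,0,0,1,0.0005,-0.0019,0,0,0,0,1,0,0,0,0,0,0,1]'

```text
time_s: 8.28
ee_pos: [0.5177, -0.0558, 0.0377]
eef_rot: [-1.913, 1.57, 3.063]
force: [-0.8, 0.6, -0.1]
grip_width: 0.0005
```

jog_arm --rows '[0,0,-0.001,0,0,0,1,0,0,-0.001,0,0,0,1,0,0,-0.001,0,0,0,1,0,0,0,0,0,0,1,0,0,0,0,0,0,1]'

```text
time_s: 8.7
ee_pos: [0.5178, -0.0554, 0.035]
eef_rot: [-1.969, 1.571, 3.007]
force: [-0.5, 0.1, -0.6]
grip_width: 0.0001
```

jog_arm --rows '[0,0,-0.001,0,0,0,1,0,0,0,0,0,0,1]'

```text
time_s: 8.87
ee_pos: [0.5178, -0.0554, 0.0339]
eef_rot: [-1.827, 1.571, -3.134]
force: [0.1, 0.1, -0.4]
grip_width: 0.0003
```

jog_arm --rows '[0,0,-0.0004,0,0,0,1,0,0,0,0,0,0,1]'

```text
time_s: 9.03
ee_pos: [0.5178, -0.0555, 0.0338]
eef_rot: [-2.486, 1.571, 2.49]
force: [-0.9, 0.4, 1.8]
grip_width: 0.0007
```

jog_arm --rows '[0,0,-0.0002,0,0,0,1,0,0,0,0,0,0,1]'

```text
time_s: 9.2
ee_pos: [0.5179, -0.0555, 0.0337]
eef_rot: [1.327, 1.571, 0.02]
force: [-2.8, 0.3, 6.3]
grip_width: 0.0006
```

jog_arm --rows '[0,0,0.009,0,0,0,1,0,0,0.009,0,0,0,1,0.003,-0.007,0,0,0,7,1,0.003,-0.0065,0,0,0,7,1,0.0035,-0.006,0,0,0,7,1,0.0035,-0.0047,0,0,0,7,1,0,0,0,0,0,7,1,0,0,0,0,0,0,1]'

```text
time_s: 9.87
ee_pos: [0.5312, -0.08, 0.0522]
eef_rot: [0.432, 1.57, -0.258]
force: [0.4, 0.2, -0.4]
grip_width: 0.0007
```

```bash
python3 look.py 4 7
```

```text
t 9.867 tcp [ 0.5312 -0.08    0.0522] x [ 0.001 -0.    -1.   ] yaw_y 50.44 q [-0.218  0.45   1.703 -0.     0.987 -1.098] F [ 0.42  0.15 -0.39] w 0.0007
t 9.917 tcp [ 0.531  -0.0798  0.0521] x [ 0.001 -0.    -1.   ] yaw_y 50.0 q [-0.217  0.45   1.704 -0.     0.987 -1.09 ] F [-0.61  0.11  0.51] w 0.0005
to go [-0.0002  0.0001]
[312 225  12  10  74] [0.5391 0.0414 0.0325] [0.029  0.0342]
[288 227  11   8  74] [ 0.5151 -0.006   0.0325] [0.0308 0.0344]
[270 237  10  10  60] [ 0.522  -0.0559  0.0327] [0.0305 0.0348]
[259 247  11   8  71] [ 0.5458 -0.0907  0.0449] [0.0331 0.055 ]
```

View pics/scene7.png

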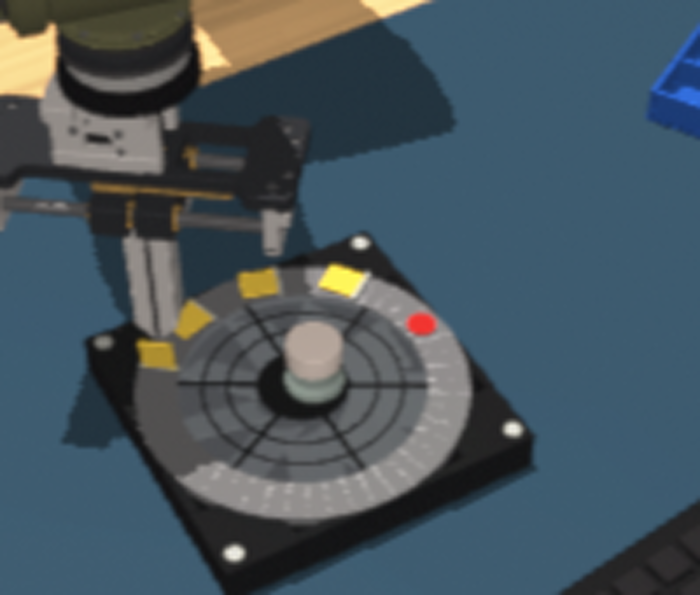

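Tab 3 is flat at crop (195,320). Only tab 4 still stands, at crop (157,354).

jog_arm --rows '[0.0027,-0.0023,-0.0015,0,0,0,1,0.0027,-0.0023,0,0,0,0,1,0.0046,-0.0039,-0.001,0,0,0,1,0.0042,-0.0036,-0.003,0,0,0,1,0.0027,-0.0023,-0.004,0,0,0,1,0.0015,-0.0013,-0.004,0,0,0,1,0.0015,-0.0013,0,0,0,0,1,0,0,0,0,0,0,1]'

```text
time_s: 10.58
ee_pos: [0.5507, -0.0969, 0.0375]
eef_rot: [-2.556, 1.57, 3.031]
force: [-0.0, 0.3, 1.3]
grip_width: 0.0005
```

jog_arm --rows '[0,0,-0.001,0,0,0,1,0,0,-0.001,0,0,0,1,0,0,-0.001,0,0,0,1,0,0,0,0,0,0,1,0,0,0,0,0,0,1]'

```text
time_s: 11.0
ee_pos: [0.5507, -0.0966, 0.035]
eef_rot: [2.785, 1.571, 2.089]
force: [-0.3, 0.3, -0.3]
grip_width: 0.0002
```

jog_arm --rows '[0,0,-0.0008,0,0,0,1,0,0,0,0,0,0,1]'

```text
time_s: 11.17
ee_pos: [0.5507, -0.0967, 0.0341]
eef_rot: [-0.705, 1.571, -1.401]
force: [0.6, -0.2, 0.8]
grip_width: 0.0006
```

jog_arm --rows '[0,0,-0.0006,0,0,0,1,0,0,0,0,0,0,1]'

```text
time_s: 11.33
ee_pos: [0.5508, -0.0967, 0.0338]
eef_rot: [0.352, 1.571, -0.344]
force: [-0.8, 1.1, 1.5]
grip_width: 0.0001
```

jog_arm --rows '[0,0,-0.0002,0,0,0,1,0,0,0,0,0,0,1]'

```text
time_s: 11.5
ee_pos: [0.5508, -0.0967, 0.0337]
eef_rot: [0.45, 1.571, -0.246]
force: [-2.3, 0.8, 6.5]
grip_width: 0.0006
```

jog_arm --rows '[0,0,0.008,0,0,0,1,0,0,0.02,0,0,0,1,0,0,0.03,0,0,0,1,0,0,0.03,0,0,0,1,-0.02,0,0.03,0,0,0,1,-0.03,0,0.02,0,0,0,1,-0.03,0,0,0,0,0,1,-0.03,0,0,0,0,0,1]'

```text
time_s: 12.17
ee_pos: [0.4398, -0.0967, 0.1726]
eef_rot: [0.381, 1.568, -0.315]
force: [-0.3, -0.1, -0.2]
grip_width: 0.0008
```

jog_arm --rows '[-0.03,-0.02,0,0,0,0,1,-0.03,-0.03,0,0,0,0,1,-0.02,-0.03,0,0,0,0,1,0,-0.03,0,0,0,0,1,0,-0.03,0,0,0,0,1,0,-0.02,0,0,0,0,1,0,0,0,0,0,0,1]'

```text
time_s: 12.75
ee_pos: [0.3609, -0.259, 0.1717]
eef_rot: [-0.401, 1.57, -1.1]
force: [0.2, -0.1, -0.1]
grip_width: 0.0006
```

```bash
python3 look.py 4 8; python3 - <<'E'
from h import *
p,d=ctrl.camera("top"); cv2.imwrite("pics/top8.png",p[:,:,::-1]); W=pts("top",d)
m=(np.abs(W[...,2]-.030)<.008)&(np.hypot(W[...,0]-.6,W[...,1]+.022)<.16)
mk=cv2.morphologyEx(m.astype(np.uint8),cv2.MORPH_OPEN,np.ones((3,3)))
print(cv2.minAreaRect((W[mk>0][:,:2]*1000).astype(np.float32)))
hsv=cv2.cvtColor(p,cv2.COLOR_RGB2HSV)
for lo,hi in(((0,150,120),(6,255,255)),((20,130,100),(34,255,255))):
    y=cv2.inRange(hsv,lo,hi);y[:175]=0;y[285:]=0;y[:,:280]=0;y[:,390:]=0
    N,l,st,ce=cv2.connectedComponentsWithStats(y)
    for i in range(1,N):
        if st[i,4]>4: print(st[i],ce[i].round(1),np.median(W[l==i],0).round(4),np.percentile(W[l==i][:,2],[10,90]).round(4))
E
```

```text
t 12.75 tcp [ 0.3609 -0.259   0.1717] x [ 0.    -0.001 -1.   ] yaw_y 49.96 q [-0.705  0.096  1.848 -0.     1.197 -1.577] F [ 0.21 -0.09 -0.08] w 0.0006
t 12.8 tcp [ 0.3609 -0.2573  0.1715] x [-0. -0. -1.] yaw_y 49.98 q [-0.702  0.095  1.85  -0.     1.197 -1.574] F [-0.48  0.57  0.46] w 0.0005
to go [0.1699 0.1776]
[312 225  12  10  74] [0.5391 0.0409 0.0329] [0.0297 0.0346]
[288 227  11   8  72] [ 0.5148 -0.0063  0.0326] [0.0307 0.0341]
[266 236  14  11  83] [ 0.5187 -0.0585  0.0327] [0.0313 0.0342]
[258 254  12  10  88] [ 0.5538 -0.0991  0.0328] [0.0308 0.0352]
((599.3797607421875, -24.34581756591797), (200.19497680664062, 200.59571838378906), 87.23310089111328)
[290 226   7   8  44] [293.  229.5] [0.596  0.0628 0.0312] [0.0284 0.0334]
[362 245  13  12  86] [367.7 250.5] [ 0.5516 -0.0983  0.0341] [0.0313 0.0368]
[297 250  12  13  90] [302.7 256. ] [0.5384 0.0403 0.033 ] [0.0305 0.0361]
[319 263  11  12  86] [324.  268.3] [ 0.5133 -0.005   0.0332] [0.031  0.0357]
[344 262  12  10  87] [348.8 266.4] [ 0.5184 -0.0582  0.0338] [0.0313 0.0359]
```

View pics/scene8.png

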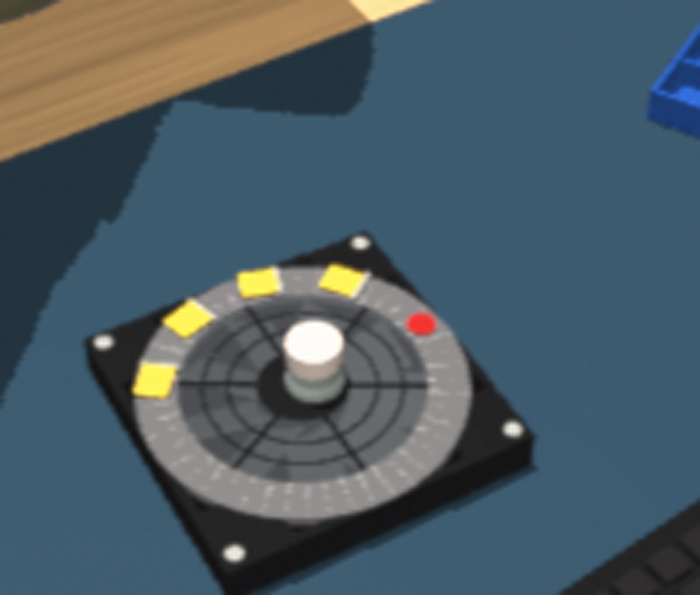

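View pics/top8.png

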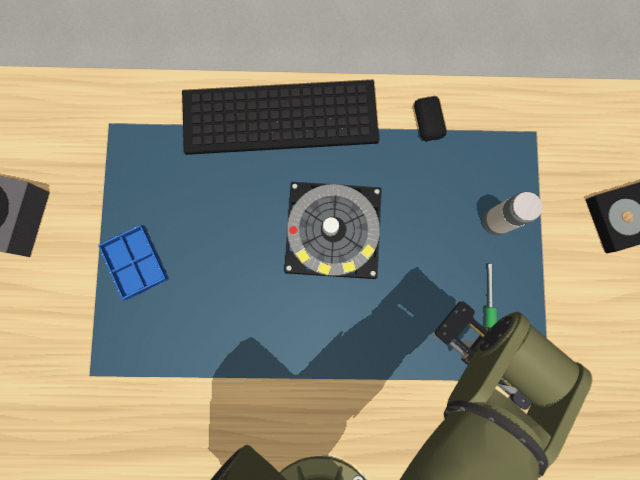

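All four tabs are flat: top pixels (303,256), (324,268), (349,266) and (368,250). The fan, jar and dot are where they began, and the arm is clear of everything.

```bash
python3 -c "
from station import ctrl
print(ctrl.hand_in())"
```

```text
the job is handed in; nothing more can be done
None
```

All four tabs are down flat on the rim, pushed in order 1 to 4. I started over the red dot and followed the rim with shut fingertips. The job was handed in at about 12.9 s of the 45 s allowed.

- **Tabs:** in both cameras the middle of each tab's top is 33–34 mm up, against 33.5 mm expected when flat.
- **Fan and jar:** the fan's measured outline moved under 0.2 mm and 0.1°. The red dot and the jar show at the same pixels as before.
- **Driver, can and tray:** I compared these only by eye, and they look unmoved. The arm partly hid the screwdriver's handle in the last top view.
- **Force:** the final presses read about 4–6.5 N on tabs 2–4. Tab 1 took 10 N down with 5 N sideways, which is firmer than I meant, so I pressed the others in smaller steps.

No check failed or disagreed.

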